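# Emergency-stop check on the bench belt sander

## Robot

A 6-joint arm with a two-finger parallel gripper is mounted at the origin on the work surface. World frame = base frame: x ahead of the robot, y to its left, z up, the work surface at z = 0. Lengths are in m, angles in rad, forces in N, time in s.
With the tool pointing down it reaches from about 0.25 to 0.725 m from the base axis. Payload 4 kg.
Tool frame: the origin (TCP) lies between the finger pads; the fingertips stand 25 mm ahead of it and the grasp point (between the pads) lies 6 mm ahead of it; z points along the fingers, y is the line along which they close (so a half turn about z gives the same grasp; the last joint's range is limited). The gripper opens to 85 mm and grips with 20 to 120 N. Pads are 22 mm wide; open, the fingers measure 114 mm over their backs; the gripper's body (76 mm by 85 mm) begins 54 mm behind the grasp point. The pads swing forward as they close: fully open they stand 13 mm farther back than shut.
Start: joints at [-1.178, 0.241, 0.005, 1.335, 0, 1.571], TCP at [0.191, -0.462, 0.256] pointing down, gripper open.
Joint ranges: [-2.72, 2.72], [-1.05, 1.87], [-1.09, 1.28], [-1.99, 2.15], [-1.42, 1.44], [-3.14, 3.14]. Speed limits (rad/s): [2.79, 2.79, 3.14, 3.14, 3.14, 3.14].

## Interface

Orientations are given as a unit quaternion [x, y, z, w].
In Python, from workcell import bot gives the robot as it stands. The module is installed in compiled form; this text tells all that it offers.
- The arm moves only by the shell command python3 -m pendant 'ROWS'. ROWS is JSON, one flat list of numbers, 7 for each row, row after row: the shift along the tool's x, y, z normalised to -1 to 1, where 1 is 0.5 m, then the turn, a rotation vector about the tool's x, y, z normalised to -1 to 1, where 1 is 180 degrees, then the opening, from 0 (shut) to 1 (fully open). In form: [tx, ty, tz, ax, ay, az, fingers, tx, ty, tz, ax, ay, az, fingers, ...]. A call has exactly 10 rows; each row is the pose to reach, as a shift and turn from the pose commanded when the call began, along the tool's axes at that moment, turning the shorter way round; what a row does not reach only later rows make up. A row lasts 1/12 s, in which the tool goes at most 41.7 mm and 7.16 degrees, less where a joint would pass 70% of its speed; a pose out of reach is approached as far as the arm can. A call with a number of a shift or a turn outside -1 to 1 is refused whole. A call with a gripper value outside its range is refused whole. The fingers move at their own pace and stop on an object; the grip force is fixed at half the most. Time passes only in rows, so rows that repeat a pose let the fingers close, or fill a call up. It gives the time, the measured TCP pose, the force, the opening and the grip force at its end, in the units of the state.
- bot.get_obs(): the state, without advancing time (a new reading comes with each control period).
- bot.camera(name): name is "side" or "top"; returns a dict with "pixels" (420x560x3 uint8, red, green, blue), "mtx" (3x3 intrinsics, pixels), "k1" (the pictures are not rectified: a ray, as slopes to the right and down, at radius r is drawn at 1 + k1 r^2 times it, then the intrinsics apply), "cam_to_world" (4x4, takes a point from camera to world coordinates). Camera axes: x right, y up, looking along -z (the intrinsics and any distortion apply to the point x, -y, -z); pixel columns grow to the right and rows downward; lengths in m; the calibration is good to about 2 mm. A picture is of the moment at which its call begins. There is no depth.
- bot.job_done(): hands the job in; it is judged then, once.
The state is a dict: "clock": time; "joint_pos": joint angles; "joint_vel": joint speeds; "tau": joint torques, N m; "eef_pos": TCP position; "tool_rot": TCP orientation; "ft_force": force on the tool from outside, world axes, zero at the start; "ft_torque": the same for the moment, N m; "grip_width": finger opening in m; "grasp_force": force on a finger pad.
Only numpy, scipy, OpenCV 4.12 (cv2) and the standard library are available. Lean on these libraries where they do the work, as an engineer would, in place of code of your own. Each camera call takes 0.05 s, during which the arm holds its last target. There are 200 camera calls.

## Task

Do the emergency-stop check on the belt sander with the fingertips only, never taking the red button between the fingers: press the red mushroom button fully in so that it latches, then push one of its lobes round clockwise until the button springs back out, and last press the blue reset button right down and let go. Do not press the green start button, and leave the loose things where they are.

Things in the scene. Friction and masses are not known exactly. Their poses are not given: they have to be found in the camera images.
- sander: Green belt sander fixed to the bench, base 380 (x) x 440 (y) mm. Origin: centre of its underside, at bench height; x away from its front. Its control box (x -190 to -50, 360 mm wide) has a level top 95 mm above the bench; three controls stand there at x = -120, y = -110, 0, +110 mm, in an order that varies. Belt unit at x 20 to 150: belt 152 mm, steel work stop 183 mm above the bench.
- estop_base: Yellow disc, 84 mm diameter, under the red mushroom stop button; fixed, origin on the button's axis at the control box top. The red head is a dome of 50 mm diameter with three rounded grip lobes on its rim, 18 mm wide, reaching 37 mm from the axis. Between the lobes there is open space for a closed fingertip.
- estop_top (a point): Centre of the top of the red head, moving and turning with it; z up. Out, it lies 50 mm above the control box top. The lobes stand at 0, 120 and 240 degrees from this point's x axis (about z); their flat tops lie 8 mm and their undersides 24 mm below this point.
- estop (a joint): Stroke of the red button: 0 = out, 0.008 m = fully in. It resists with about 10 N at first, less and less up to 4.5 mm, and then snaps in by itself and stays latched in (held by about 8 N).
- estop_twist (a joint): Turn of the red head, clockwise seen from above, 0 to 1.05 rad (stop); a weak spring turns it back to 0 when let go. Turning it lifts the latched button along a cam (takes about 0.1 to 0.15 N m, some 5 N at a lobe) and at roughly 0.5 to 0.7 rad the button springs out. Latched in, it has about 0.1 rad of play; held turned, it cannot be pressed fully in.
- reset_top (a point): Centre of the top of the blue reset button, 30 mm diameter, in a round steel collar of 46 mm diameter; its top lies 17 mm above the control box top (collar 12 mm).
- reset (a joint): Travel of the blue button: 0 = out, 0.005 m = fully down; spring, about 5 N when down, comes back by itself.
- start_top (a point): Centre of the top of the green start button, the same size and build as the blue one. Not to be pressed.
- start (a joint): Travel of the green button: 0 = out, 0.005 m = fully down.
- push_block: Loose wooden push block, 160 x 70 mm, 68 mm high with its grip, on the bench left of the sander. Origin: centre of its underside.
- glue: Loose bottle, 60 mm diameter, 150 mm high, on the bench right of the sander. Origin: centre of its underside.
- cleaning_stick: Loose amber belt-cleaning stick, 38 x 190 x 38 mm, lying on the bench in front of the sander. Origin: centre of its underside.
- workpiece: Loose dark wooden workpiece, 55 x 90 x 30 mm, lying on the belt. Origin: centre of its underside.

How it is judged:
By the outcome, as a careful person would: the job done as asked, in the order asked, and still so for the second after the job is handed in, with the robot touching nothing.
It also fails if it takes over 54 s, if anything falls off the work surface, if the arm or the gripper's body presses on something with over 40 N, if the wrist force passes 120 N, or if a joint passes its speed limit or range.

## Working session

There is one attempt and no reset: what is moved stays moved. The work goes in short steps, Python scripts to look and compute and a shell command to move; the robot and the scene stay as the last step left them, time stands still between calls to the robot, and variables do not carry over. Pictures are saved under pics/ and viewed, at most 10 in all, crops included, and the job is handed in when it is done.

```bash
mkdir -p pics; cat > h.py <<'E'
import numpy as np, cv2
from scipy.spatial.transform import Rotation as R
from workcell import bot
def shot(n,f):
    c=bot.camera(n); cv2.imwrite('pics/'+f+'.png',c['pixels'][:,:,::-1])
    np.savez('pics/'+f+'.npz',mtx=c['mtx'],k1=c['k1'],T=c['cam_to_world']); return c
def onplane(f,u,v,z):
    c=np.load('pics/'+f+'.npz'); k=float(c['k1'])
    p=cv2.undistortPoints(np.array([[[u,v]]],float),c['mtx'],np.array([k,0,0,0,0]))[0,0]
    d=c['T'][:3,:3]@np.array([p[0],-p[1],-1]); o=c['T'][:3,3]
    return o+d*(z-o[2])/d[2]
def proj(f,P):
    c=np.load('pics/'+f+'.npz'); T=c['T']; q=T[:3,:3].T@(np.array(P)-T[:3,3])
    x,y=q[0]/-q[2],-q[1]/-q[2]; s=1+float(c['k1'])*(x*x+y*y)
    return (c['mtx']@[x*s,y*s,1])[:2]
E
python3 - <<'E'
from h import *
for n in('top','side'):
    c=shot(n,n+'0'); print(n,c['cam_to_world'].round(3).tolist(),c['mtx'].round(1).tolist(),c['k1'])
o=bot.get_obs(); print({k:np.round(v,3).tolist() for k,v in o.items()}); print(R.from_quat(o['tool_rot']).as_matrix().round(3))
E
```

```text
top [[-0.004, 0.988, -0.157, 0.424], [-1.0, -0.005, -0.006, 0.021], [-0.006, 0.157, 0.988, 1.047], [0.0, 0.0, 0.0, 1.0]] [[429.9, 0.0, 272.9], [0.0, 429.9, 210.4], [0.0, 0.0, 1.0]] 0.04347502907369987
side [[0.999, 0.002, -0.037, 0.532], [-0.031, 0.584, -0.811, -0.903], [0.02, 0.812, 0.583, 0.798], [0.0, 0.0, 0.0, 1.0]] [[433.8, 0.0, 283.9], [0.0, 433.8, 208.3], [0.0, 0.0, 1.0]] -0.1294466374281043
{'clock': 0.1, 'joint_pos': [-1.178, 0.241, 0.004, 1.335, -0.0, 1.571], 'joint_vel': [-0.002, -0.001, 0.002, 0.0, 0.001, -0.0], 'tau': [-0.0, -37.314, 25.301, 0.011, -0.0, -0.0], 'eef_pos': [0.191, -0.461, 0.255], 'tool_rot': [0.981, 0.195, -0.0, -0.001], 'ft_force': [0.144, 0.252, 0.813], 'ft_torque': [-0.026, 0.02, -0.049], 'grasp_force': 0.0, 'grip_width': 0.085}
[[ 0.924  0.383 -0.001]
 [ 0.383 -0.924  0.002]
 [-0.    -0.002 -1.   ]]
```

View pics/top0.png

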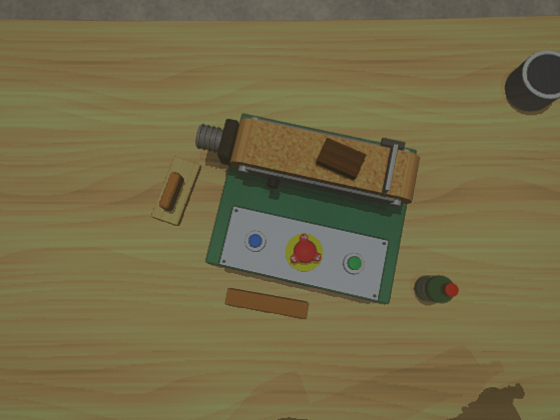

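View pics/side0.png

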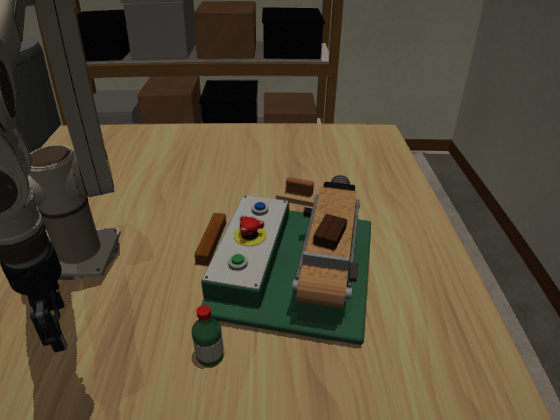

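The top view shows blue at about (255,241), the red head at (305,252) with lobes near (304,238), (318,258) and (294,259), and green at (354,263). The side view shows the same order. Next I'll measure by colour segmentation and enlarge the head.

```bash
python3 - <<'E'
from h import *
for f in('top0','side0'):
    im=cv2.imread(f'pics/{f}.png'); hsv=cv2.cvtColor(im,cv2.COLOR_BGR2HSV); H,S,V=cv2.split(hsv)
    roi=np.zeros(H.shape,bool)
    if f[0]=='t': roi[220:285,235:375]=1
    else: roi[198:272,222:275]=1
    for n,m,z in(('blue',(H>100)&(H<130)&(S>110),.112),('green',(H>50)&(H<85)&(S>110)&(V>90),.112),('yel',(H>22)&(H<34)&(S>150),.097),('red',((H<8)|(H>172))&(S>130),.137)):
        k,l,st,ce=cv2.connectedComponentsWithStats((m&roi).astype(np.uint8))
        if k<2: print(n,'none');continue
        i=1+np.argmax(st[1:,4]); print(f,n,st[i].tolist(),ce[i].round(1),onplane(f,*ce[i],z).round(4))
a=cv2.imread('pics/top0.png')[217:287,265:345]; b=cv2.imread('pics/side0.png')[195:265,215:295]
cv2.imwrite('pics/z1.png',cv2.resize(np.hstack([a,b]),None,fx=5,fy=5,interpolation=cv2.INTER_CUBIC))
E
```

```text
top0 blue [249, 234, 12, 13, 124] [254.7 240.2] [0.5078 0.0659 0.112 ]
top0 green [349, 257, 12, 13, 120] [354.4 262.6] [ 0.4587 -0.149   0.112 ]
top0 yel [286, 234, 35, 37, 378] [298.1 255.9] [ 0.4741 -0.0289  0.097 ]
top0 red [291, 237, 29, 26, 451] [304.7 251.2] [ 0.4819 -0.0409  0.137 ]
side0 blue [255, 202, 10, 8, 64] [259.5 205.5] [0.5087 0.0647 0.112 ]
side0 green [232, 254, 12, 8, 64] [237.2 257.6] [ 0.4594 -0.1461  0.112 ]
side0 yel [234, 228, 32, 18, 280] [250.  237.6] [ 0.4862 -0.0547  0.097 ]
side0 red [240, 217, 24, 19, 298] [249.6 225. ] [ 0.4862 -0.0539  0.137 ]
```

View pics/z1.png

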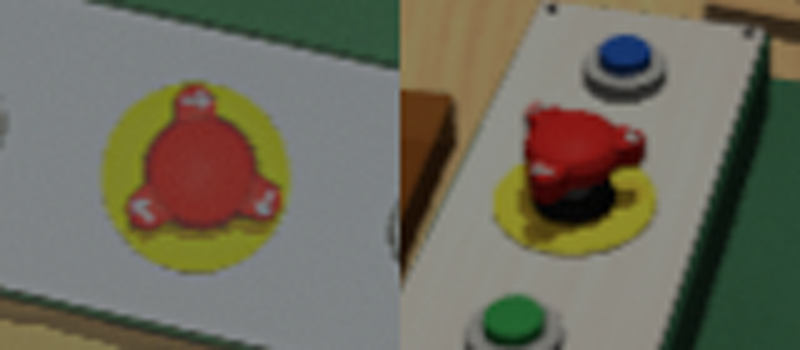

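```bash
python3 - <<'E'
from h import *
a=np.array([.4835,-.041])
for p in((304,237),(294,259.2),(317.6,258)):
    q=onplane('top0',*p,.137)[:2]-a; print(np.hypot(*q).round(4),np.degrees(np.arctan2(q[1],q[0])).round(1))
print(proj('top0',[*a,.145]),proj('side0',[*a,.145]))
E
python3 -m pendant '[0.862,-0.552,0,0,0,-0.375,0,0.862,-0.552,0,0,0,-0.375,0,0.862,-0.552,0,0,0,-0.375,0,0.862,-0.552,0,0,0,-0.375,0,0.862,-0.552,0,0,0,-0.375,0,0.862,-0.552,0,0,0,-0.375,0,0.862,-0.552,0,0,0,-0.375,0,0.862,-0.552,0,0,0,-0.375,0,0.862,-0.552,0,0,0,-0.375,0,0.862,-0.552,0,0,0,-0.375,0]'
```

```text
0.0284 2.2
0.0293 128.8
0.0312 -120.9
[304.98688578 250.15588886] [248.58343738 219.25693173]
clock: 0.93
eef_pos: [0.43, -0.118, 0.2561]
tool_rot: [0.705, 0.709, -0.0, -0.0]
ft_force: [1.0, -0.7, 0.0]
grip_width: 0.0003
grasp_force: 0.0
```

```bash
python3 -m pendant '[0.12,0.08,0,0,0,0,0,0.12,0.08,0,0,0,0,0,0.12,0.08,0,0,0,0,0,0.12,0.08,0,0,0,0,0,0.12,0.08,0,0,0,0,0,0.12,0.08,0,0,0,0,0,0.12,0.08,0,0,0,0,0,0.12,0.08,0,0,0,0,0,0.12,0.08,0,0,0,0,0,0.12,0.08,0,0,0,0,0]'
python3 -c "
from h import *
o=bot.get_obs();print(o['eef_pos'].round(4) if hasattr(o['eef_pos'],'round') else o['eef_pos'],R.from_quat(o['tool_rot']).as_matrix().round(3))"
```

```text
clock: 1.77
eef_pos: [0.4693, -0.0607, 0.2565]
tool_rot: [0.708, 0.707, 0.0, 0.0]
ft_force: [0.7, 0.7, 1.0]
grip_width: -0.0001
grasp_force: 0.0
[ 0.4693 -0.0607  0.2565] [[ 0.001  1.     0.   ]
 [ 1.    -0.001 -0.   ]
 [-0.     0.    -1.   ]]
```

```bash
python3 -m pendant '[0.039,0.027,0,0,0,0,0,0.039,0.027,0,0,0,0,0,0.039,0.027,0.15,0,0,0,0,0.039,0.027,0.15,0,0,0,0,0.039,0.027,0.15,0,0,0,0,0.039,0.027,0.15,0,0,0,0,0.039,0.027,0.15,0,0,0,0,0.039,0.027,0.15,0,0,0,0,0.039,0.027,0.15,0,0,0,0,0.039,0.027,0.15,0,0,0,0]'
python3 - <<'E'
from h import *
c=shot('side','s1'); p=c['pixels'][:,:,::-1][120:270,180:340]; cv2.imwrite('pics/z2.png',cv2.resize(p,None,fx=4,fy=4,interpolation=cv2.INTER_CUBIC))
print(bot.get_obs()['eef_pos'], proj('s1',[.4828,-.0412,.145]),proj('s1',np.array(bot.get_obs()['eef_pos'])-[0,0,.025]))
E
```

```text
clock: 2.6
eef_pos: [0.4842, -0.0407, 0.183]
tool_rot: [0.707, 0.707, 0.001, 0.001]
ft_force: [-0.2, -0.6, -0.5]
grip_width: 0.0001
grasp_force: 0.0
[ 0.48388789 -0.040652    0.18269588] [248.29929611 219.30616544] [248.6015621  215.07909144]
```

View pics/z2.png

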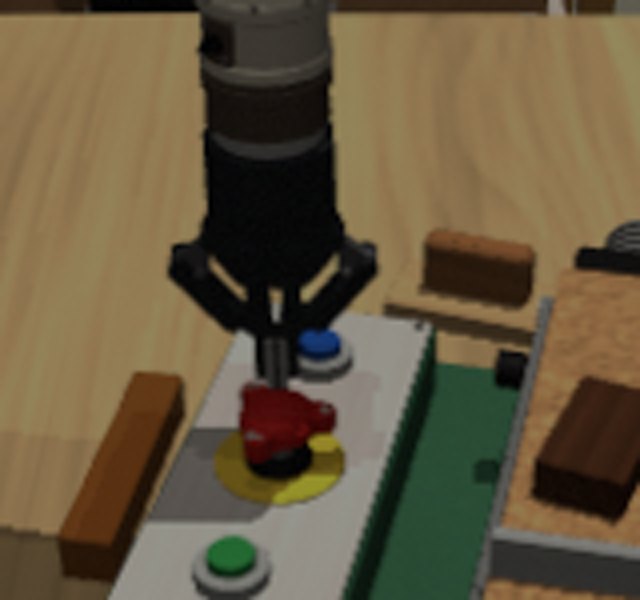

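The closed fingertips are at about (278,383) in the crop, centred over the red dome and clear of everything else. Next, the press.

```bash
python3 -m pendant '[0,0,0.01,0,0,0,0,0,0,0.02,0,0,0,0,0,0,0.025,0,0,0,0,0,0,0.03,0,0,0,0,0,0,0.034,0,0,0,0,0,0,0.038,0,0,0,0,0,0,0.041,0,0,0,0,0,0,0.044,0,0,0,0,0,0,0.044,0,0,0,0,0,0,0.044,0,0,0,0]'
```

```text
clock: 3.48
eef_pos: [0.4835, -0.0405, 0.1615]
tool_rot: [0.707, 0.707, 0.001, 0.001]
ft_force: [-4.4, 1.3, 16.7]
grip_width: -0.0006
grasp_force: 8.4
```

```bash
python3 -m pendant '[0,0,0.005,0,0,0,0,0,0,0.005,0,0,0,0,0,0,0.005,0,0,0,0,0,0,0.005,0,0,0,0,0,0,-0.06,0,0,0,0,0,0,-0.06,0,0,0,0,0,0,-0.06,0,0,0,0,0,0,-0.06,0,0,0,0,0,0,-0.06,0,0,0,0,0,0,-0.06,0,0,0,0]'
python3 - <<'E'
from h import *
c=shot('side','s2'); p=c['pixels'][:,:,::-1][195:265,215:295]; cv2.imwrite('pics/z3.png',cv2.resize(np.hstack([cv2.imread('pics/side0.png')[195:265,215:295],p]),None,fx=5,fy=5,interpolation=cv2.INTER_CUBIC))
print(bot.get_obs()['eef_pos'])
E
```

```text
clock: 4.32
eef_pos: [0.4822, -0.0405, 0.1879]
tool_rot: [0.707, 0.707, -0.001, -0.001]
ft_force: [-0.3, -0.3, 0.2]
grip_width: 0.0003
grasp_force: 0.0
[ 0.48231978 -0.04045902  0.1880737 ]
```

View pics/z3.png

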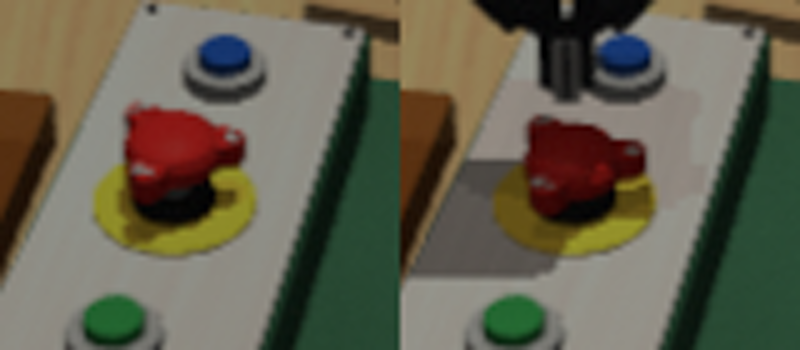

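The head sits about 12 crop pixels (2.4 image pixels, about 8 mm) lower than before, so it's latched. Now I'll lower the fingertip into the gap facing the robot.

```bash
python3 -m pendant '[-0.006,-0.083,0,0,0,0,0,-0.006,-0.083,0,0,0,0,0,-0.006,-0.083,0,0,0,0,0,-0.006,-0.083,0.03,0,0,0,0,-0.006,-0.083,0.06,0,0,0,0,-0.006,-0.083,0.08,0,0,0,0,-0.006,-0.083,0.095,0,0,0,0,-0.006,-0.083,0.095,0,0,0,0,-0.006,-0.083,0.095,0,0,0,0,-0.006,-0.083,0.095,0,0,0,0]'
python3 - <<'E'
from h import *
c=shot('side','s3'); p=c['pixels'][:,:,::-1][150:265,195:300]; cv2.imwrite('pics/z4.png',cv2.resize(p,None,fx=5,fy=5,interpolation=cv2.INTER_CUBIC))
print(bot.get_obs()['eef_pos'],bot.get_obs()['joint_pos'])
# circular path rows: rotate cw by a about axis, tool yaw follows
p=bot.get_obs()['eef_pos'];ax=np.array([.4828,-.0412]);r=np.array(p[:2])-ax;print(np.hypot(*r))
for a in range(5,75,5):
    t=np.radians(-a);q=np.array([[np.cos(t),-np.sin(t)],[np.sin(t),np.cos(t)]])@r-r
    print(a,(q[1]/.5).round(3),(q[0]/.5).round(3),round(a/180,3))
E
```

```text
clock: 5.2
eef_pos: [0.4424, -0.0436, 0.1424]
tool_rot: [0.707, 0.707, 0.0, 0.001]
ft_force: [-1.4, 0.5, -0.2]
grip_width: -0.0
grasp_force: 0.0
[ 0.4423715  -0.04357978  0.14251803] [-9.82033519e-02  2.19137016e-01 -3.36869594e-01  1.01318420e+00
  9.93260439e-06  1.47244742e+00]
0.040498482874631966
5 0.007 -0.0 0.028
10 0.014 0.0 0.056
15 0.021 0.002 0.083
20 0.028 0.003 0.111
25 0.035 0.006 0.139
30 0.041 0.008 0.167
35 0.047 0.012 0.194
40 0.053 0.016 0.222
45 0.059 0.02 0.25
50 0.064 0.025 0.278
55 0.068 0.031 0.306
60 0.072 0.036 0.333
65 0.076 0.042 0.361
70 0.079 0.049 0.389
```

View pics/z4.png

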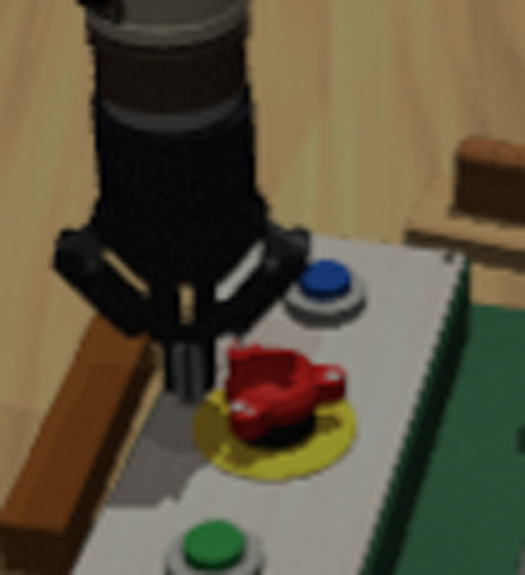

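The fingertip stands at crop (187,395), in the gap beside the head. Next I'll sweep clockwise about the axis.

```bash
python3 -m pendant '[0.007,-0.002,0.004,0,0,0.028,0,0.014,-0.002,0.004,0,0,0.056,0,0.021,0,0.004,0,0,0.083,0,0.029,0.001,0.004,0,0,0.111,0,0.036,0.004,0.004,0,0,0.139,0,0.042,0.006,0.004,0,0,0.167,0,0.048,0.01,0.004,0,0,0.194,0,0.054,0.014,0.004,0,0,0.222,0,0.054,0.014,0.004,0,0,0.222,0,0.054,0.014,0.004,0,0,0.222,0]'
python3 - <<'E'
from h import *
o=bot.get_obs();p=np.array(o['eef_pos']);r=p[:2]-[.4828,-.0412];M=R.from_quat(o['tool_rot']).as_matrix()
print(np.hypot(*r),np.degrees(np.arctan2(r[1],r[0])),M[:2,:2].round(3),o['ft_force'],o['ft_torque'])
for a in range(5,45,5):
    t=np.radians(-a);q=np.array([[np.cos(t),-np.sin(t)],[np.sin(t),np.cos(t)]])@r-r
    print(a,(M[:2,:2].T@q/.5).round(3),round(a/180,3))
E
```

```text
clock: 6.08
eef_pos: [0.4488, -0.0166, 0.1403]
tool_rot: [0.906, 0.424, 0.0, 0.0]
ft_force: [-1.4, -0.8, 1.6]
grip_width: -0.0001
grasp_force: 0.6
0.04197790449870047 144.18934024670165 [[ 0.64   0.768]
 [ 0.768 -0.64 ]] [-1.36087477 -0.79855895  1.60013546] [-0.15097464  0.19524416 -0.01405724]
5 [ 0.007 -0.   ] 0.028
10 [0.015 0.   ] 0.056
15 [0.022 0.001] 0.083
20 [0.029 0.003] 0.111
25 [0.036 0.005] 0.139
30 [0.043 0.008] 0.167
35 [0.049 0.012] 0.194
40 [0.055 0.016] 0.222
```

```bash
python3 -m pendant '[0.007,0,0,0,0,0.028,0,0.015,0,0,0,0,0.056,0,0.022,0.001,0,0,0,0.083,0,0.029,0.003,0,0,0,0.111,0,0.036,0.005,0,0,0,0.139,0,0.036,0.005,0,0,0,0.139,0,0.036,0.005,0,0,0,0.139,0,0.036,0.005,0,0,0,0.139,0,0.036,0.005,0,0,0,0.139,0,0.036,0.005,0,0,0,0.139,0]'
python3 - <<'E'
from h import *
o=bot.get_obs();p=np.array(o['eef_pos']);r=p[:2]-[.4828,-.0412];M=R.from_quat(o['tool_rot']).as_matrix()
print(np.hypot(*r),np.degrees(np.arctan2(r[1],r[0])),o['ft_force'],o['ft_torque'])
c=shot('side','s4'); a=c['pixels'][:,:,::-1][185:265,205:295]; c=shot('top','t4'); b=c['pixels'][:,:,::-1][212:292,260:350]; cv2.imwrite('pics/z5.png',cv2.resize(np.hstack([a,b]),None,fx=4.4,fy=4.4,interpolation=cv2.INTER_CUBIC))
E
```

```text
clock: 6.92
eef_pos: [0.4609, -0.0042, 0.1398]
tool_rot: [0.976, 0.217, -0.001, -0.001]
ft_force: [-4.1, 1.4, 3.8]
grip_width: 0.0001
grasp_force: 2.4
0.043002710175527085 120.66716995560216 [-4.14364351  1.37792717  3.83358811] [ 0.13106122  0.95903396 -0.04715195]
```

View pics/z5.png

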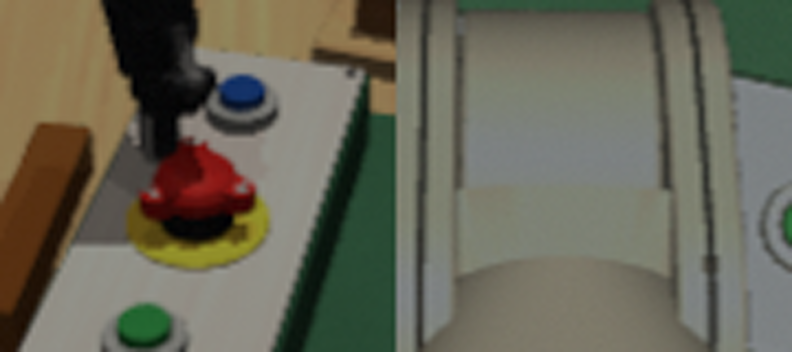

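Seen from the side, the head has turned, with lobes at crop (240,190), (152,200) and (195,150). The top view is hidden by the arm. I'll push about 14° more, then check the height.

```bash
python3 -m pendant '[0.007,0,0,0,0,0.028,0,0.015,0,0,0,0,0.056,0,0.02,0.001,0,0,0,0.078,0,0.02,0.001,0,0,0,0.078,0,0.02,0.001,0,0,0,0.078,0,0.02,0.001,0,0,0,0.078,0,0.02,0.001,0,0,0,0.078,0,0.02,0.001,0,0,0,0.078,0,0.02,0.001,0,0,0,0.078,0,0.02,0.001,0,0,0,0.078,0]'
python3 - <<'E'
from h import *
o=bot.get_obs();p=np.array(o['eef_pos']);r=p[:2]-[.4828,-.0412];M=R.from_quat(o['tool_rot']).as_matrix()
print(np.hypot(*r),np.degrees(np.arctan2(r[1],r[0])),o['ft_force'],o['ft_torque'])
c=shot('side','s5'); im=c['pixels'][:,:,::-1]
def red(i):
    H,S,V=cv2.split(cv2.cvtColor(np.ascontiguousarray(i),cv2.COLOR_BGR2HSV)); m=((H<8)|(H>172))&(S>130); m[:198]=0;m[272:]=0;m[:,:222]=0;m[:,285:]=0
    y,x=np.where(m); return y.min(),y.max(),x.min(),x.max(),x.mean().round(1),y.mean().round(1),len(x)
for f in('side0','s2','s4','s5'):
    try:i=cv2.imread(f'pics/{f}.png');print(f,red(i))
    except Exception as e:print(e)
for t in range(0,45,5):
    a=np.radians(t);q=np.array([[np.cos(a),-np.sin(a)],[np.sin(a),np.cos(a)]])@r-r; print(t,(M[:2,:2].T@q/.5).round(3))
E
```

```text
clock: 7.85
eef_pos: [0.4713, -0.0005, 0.1398]
tool_rot: [0.995, 0.096, 0.0, -0.0]
ft_force: [-3.0, 1.6, 1.5]
grip_width: 0.0003
grasp_force: 1.4
0.042268443219813344 105.76014541847812 [-3.02065334  1.57323779  1.50996366] [ 0.19175661  0.50319158 -0.0384458 ]
side0 (np.int64(217), np.int64(235), np.int64(240), np.int64(263), np.float64(249.6), np.float64(225.0), 299)
s2 (np.int64(219), np.int64(238), np.int64(240), np.int64(263), np.float64(249.7), np.float64(227.6), 304)
s4 (np.int64(217), np.int64(234), np.int64(237), np.int64(262), np.float64(249.0), np.float64(226.9), 308)
s5 (np.int64(215), np.int64(233), np.int64(235), np.int64(260), np.float64(248.6), np.float64(224.9), 309)
0 [0. 0.]
5 [-0.007  0.001]
10 [-0.015  0.002]
15 [-0.022  0.005]
20 [-0.028  0.007]
25 [-0.035  0.011]
30 [-0.041  0.015]
35 [-0.047  0.019]
40 [-0.053  0.024]
```

The red centroid is back at row 224.9 (225.0 when out, 227.6 latched), so the button has sprung out. Now I'll swing back and let it return.

```bash
python3 -m pendant '[-0.007,0.001,0,0,0,-0.028,0,-0.015,0.002,0,0,0,-0.056,0,-0.022,0.004,0,0,0,-0.083,0,-0.028,0.006,0,0,0,-0.111,0,-0.035,0.01,0,0,0,-0.139,0,-0.041,0.014,0,0,0,-0.167,0,-0.047,0.018,0,0,0,-0.194,0,-0.053,0.023,0,0,0,-0.222,0,-0.053,0.023,0,0,0,-0.222,0,-0.053,0.023,0,0,0,-0.222,0]'
python3 - <<'E'
from h import *
o=bot.get_obs();p=np.array(o['eef_pos']);r=p[:2]-[.4828,-.0412];M=R.from_quat(o['tool_rot']).as_matrix()
print(np.hypot(*r),np.degrees(np.arctan2(r[1],r[0])),o['ft_force'])
for t in range(0,45,5):
    a=np.radians(t);q=np.array([[np.cos(a),-np.sin(a)],[np.sin(a),np.cos(a)]])@r-r; print(t,(M[:2,:2].T@q/.5).round(3))
E
```

```text
clock: 8.73
eef_pos: [0.4478, -0.0174, 0.1399]
tool_rot: [0.903, 0.429, 0.0, 0.001]
ft_force: [-0.0, -0.6, 0.4]
grip_width: -0.0
grasp_force: 0.5
0.042336813914302066 145.7867738138563 [-0.03617171 -0.59951531  0.36797349]
0 [0. 0.]
5 [-0.007  0.001]
10 [-0.015  0.003]
15 [-0.022  0.005]
20 [-0.028  0.008]
25 [-0.035  0.011]
30 [-0.041  0.015]
35 [-0.047  0.019]
40 [-0.052  0.024]
```

```bash
python3 -m pendant '[-0.007,0,0,0,0,-0.028,0,-0.015,0.001,0,0,0,-0.056,0,-0.022,0.003,0,0,0,-0.083,0,-0.028,0.006,0,0,0,-0.111,0,-0.035,0.009,0,0,0,-0.139,0,-0.041,0.013,0,0,0,-0.167,0,-0.041,0.013,0,0,0,-0.167,0,-0.041,0.013,-0.06,0,0,-0.167,0,-0.041,0.013,-0.13,0,0,-0.167,0,-0.041,0.013,-0.13,0,0,-0.167,0]'
python3 - <<'E'
from h import *
o=bot.get_obs();p=np.array(o['eef_pos']);M=R.from_quat(o['tool_rot']).as_matrix();print(p,o['ft_force'],M.round(3))
d=np.array([.508,.0655,.150])-p; print((M.T@d/.5).round(3))
c=shot('side','s6');i=c['pixels'][:,:,::-1];cv2.imwrite('pics/z6.png',cv2.resize(np.hstack([cv2.imread('pics/side0.png')[195:265,215:295],i[195:265,215:295]]),None,fx=5,fy=5,interpolation=cv2.INTER_CUBIC))
E
```

```text
clock: 9.57
eef_pos: [0.4438, -0.0371, 0.2107]
tool_rot: [0.762, 0.648, 0.004, 0.004]
ft_force: [0.6, -0.4, 0.2]
grip_width: -0.0002
grasp_force: 0.0
[ 0.44376538 -0.0370711   0.21067061] [ 0.60050417 -0.35821781  0.21536964] [[ 0.16   0.987  0.011]
 [ 0.987 -0.16  -0.001]
 [ 0.001  0.011 -1.   ]]
[0.223 0.093 0.123]
```

View pics/z6.png

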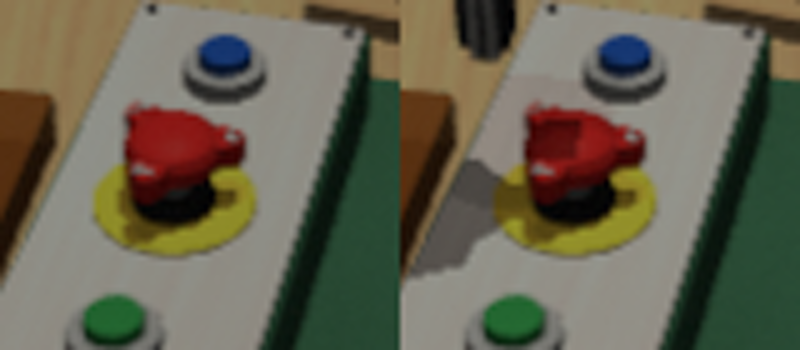

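The red button is out and its lobes are in the original positions. Now the blue button, tilted 12° towards the robot so the tip edge fits inside the collar.

```bash
python3 -m pendant '[0.223,0.102,0,-0.067,0,0,0,0.223,0.102,0,-0.067,0,0,0,0.223,0.102,0,-0.067,0,0,0,0.223,0.102,0,-0.067,0,0,0,0.223,0.102,0.06,-0.067,0,0,0,0.223,0.102,0.1,-0.067,0,0,0,0.223,0.102,0.117,-0.067,0,0,0,0.223,0.102,0.117,-0.067,0,0,0,0.223,0.102,0.117,-0.067,0,0,0,0.223,0.102,0.117,-0.067,0,0,0]'
python3 - <<'E'
from h import *
o=bot.get_obs();p=np.array(o['eef_pos']);M=R.from_quat(o['tool_rot']).as_matrix();print(p,o['ft_force'],M.round(3))
e=p+M@[0,-.013,.025]; print('edge',e)
c=shot('side','s7');i=c['pixels'][:,:,::-1];cv2.imwrite('pics/z7.png',cv2.resize(i[140:240,210:310],None,fx=5.5,fy=5.5,interpolation=cv2.INTER_CUBIC))
# target: low edge 3 mm to -y(tool) of centre, 8 mm above fully down
y=M@[0,1,0];y[2]=0
for z in(.112,.107,.106): print(z,(M.T@(np.array([.508,.0655,z])-.003*y-e)/.5).round(3))
print((M.T@[0,0,.05]/.5).round(3))
E
```

```text
clock: 10.45
eef_pos: [0.5084, 0.0651, 0.1474]
tool_rot: [0.756, 0.645, 0.069, 0.08]
ft_force: [0.5, 0.1, 0.7]
grip_width: 0.0001
grasp_force: 0.0
[0.50838695 0.06514087 0.14741446] [0.51233431 0.0993742  0.70597268] [[ 0.157  0.965  0.208]
 [ 0.988 -0.154 -0.032]
 [ 0.001  0.211 -0.978]]
edge [0.50104486 0.06633191 0.12023588]
0.112 [0.001 0.004 0.018]
0.107 [0.001 0.002 0.028]
0.106 [0.001 0.002 0.03 ]
[ 0.     0.021 -0.098]
```

View pics/z7.png

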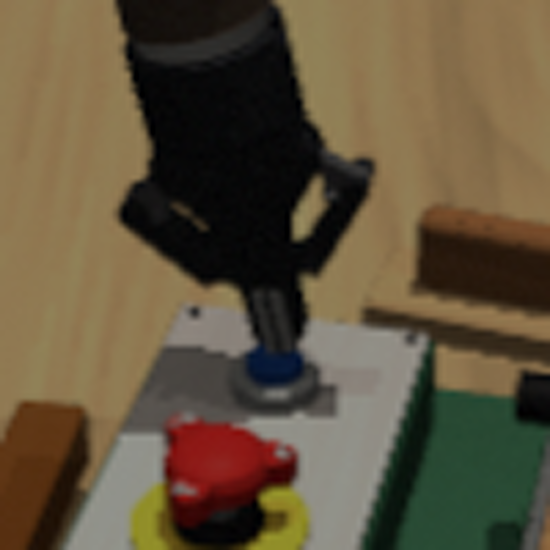

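The tilted tip is centred on the blue button at crop (275,350). Pressing now.

```bash
python3 -m pendant '[0.001,0.003,0.015,0,0,0,0,0.001,0.003,0.02,0,0,0,0,0.001,0.003,0.024,0,0,0,0,0.001,0.003,0.028,0,0,0,0,0.001,0.003,0.03,0,0,0,0,0.001,0.003,0.032,0,0,0,0,0.001,0.003,0.032,0,0,0,0,0.001,0.003,0.032,0,0,0,0,0.001,0.003,0.032,0,0,0,0,0.001,0.003,0.032,0,0,0,0]'
python3 - <<'E'
from h import *
o=bot.get_obs();p=np.array(o['eef_pos']);M=R.from_quat(o['tool_rot']).as_matrix();print('edge',p+M@[0,-.013,.025],o['ft_force'])
E
```

```text
clock: 11.33
eef_pos: [0.5129, 0.0653, 0.1357]
tool_rot: [0.756, 0.646, 0.07, 0.081]
ft_force: [-14.8, 0.5, 30.8]
grip_width: -0.0003
grasp_force: 15.8
edge [0.50566911 0.06651745 0.10852836] [-14.77596019   0.45339561  30.77676417]
```

```bash
python3 - <<'E'
from h import *
shot('side','s8')
for f in('s6','s7','s8'):
    i=cv2.imread(f'pics/{f}.png'); H,S,V=cv2.split(cv2.cvtColor(i,cv2.COLOR_BGR2HSV)); m=(H>100)&(H<130)&(S>90); m[:195]=0;m[216:]=0;m[:,:250]=0;m[:,270:]=0
    y,x=np.where(m);print(f,len(x),y.min(),y.max(),x.min(),x.max(),[int(m[r].sum()) for r in range(198,216)])
cv2.imwrite('pics/z8.png',cv2.resize(np.hstack([cv2.imread(f'pics/{f}.png')[190:222,240:280] for f in('s6','s7','s8')]),None,fx=6.6,fy=10,interpolation=cv2.INTER_CUBIC))
E
```

```text
s6 65 202 209 255 264 [0, 0, 0, 0, 4, 8, 10, 10, 10, 10, 8, 5, 0, 0, 0, 0, 0, 0]
s7 58 202 209 255 264 [0, 0, 0, 0, 1, 1, 10, 10, 10, 10, 10, 6, 0, 0, 0, 0, 0, 0]
s8 34 204 209 255 264 [0, 0, 0, 0, 0, 0, 1, 3, 5, 8, 10, 7, 0, 0, 0, 0, 0, 0]
```

View pics/z8.png

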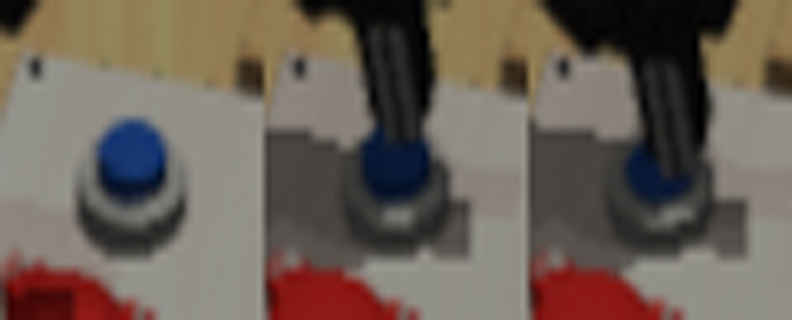

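The third panel shows the blue top sunk level with the collar under the tip. Its upper left edge is at crop row 148, against 120 when free. With 30 N against a 5 N spring, it's on its stop. Now I'll let go and lift clear.

```bash
python3 -m pendant '[0,0.004,-0.02,0,0,0,0,0,0.01,-0.05,0,0,0,0,0,0.02,-0.1,0,0,0,0,0,0.04,-0.18,0,0,0,0,0,0.05,-0.235,0,0,0,0,0,0.05,-0.235,0,0,0,0,0,0.05,-0.235,0,0,0,0,0,0.05,-0.235,0,0,0,0,0,0.05,-0.235,0,0,0,0,0,0.05,-0.235,0,0,0,0]'
python3 - <<'E'
from h import *
shot('side','s9'); a=cv2.imread('pics/side0.png');b=cv2.imread('pics/s9.png')
for i in(a,b):
    H,S,V=cv2.split(cv2.cvtColor(i,cv2.COLOR_BGR2HSV))
    for m,(u,d,l,r) in(((H>100)&(H<130)&(S>110),(198,215,250,270)),((H>50)&(H<85)&(S>110)&(V>90),(248,266,226,250)),(((H<8)|(H>172))&(S>130),(210,245,232,275))):
        y,x=np.where(m[u:d,l:r]);print(len(x),(x.mean()+l).round(1),(y.mean()+u).round(1),end=' | ')
    print()
print(bot.get_obs()['eef_pos'],bot.get_obs()['ft_force'])
E
```

```text
clock: 12.22
eef_pos: [0.511, 0.0648, 0.2491]
tool_rot: [0.756, 0.646, 0.067, 0.079]
ft_force: [-0.2, 0.1, -0.3]
grip_width: -0.0001
grasp_force: 0.0
64 259.5 205.5 | 64 237.2 257.6 | 299 249.6 225.0 | 
63 259.6 205.7 | 66 237.2 257.7 | 302 249.6 224.9 | 
[0.51119196 0.06483237 0.2493194 ] [0.48118019 1.14541763 0.71385584]
```

All three buttons are back in their start positions and the arm is clear.

```bash
python3 -c "
from workcell import bot
print(bot.job_done())"
```

```text
the job is handed in; nothing more can be done
None
```

I did the emergency-stop check in the order asked and handed it in at about 12 s: red button pressed and latched, a lobe pushed clockwise until it sprang out, then blue reset pressed to its stop and released; green start was not touched and the arm kept clear of the loose things.

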